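# Pack a bento tier and hold the caddy snug against its divider

## Task

Pack the open black bento tier so that nothing rattles: drop the two red-capped sauce pots, one at a time, into the two wells of the white sliding caddy, then slide the bamboo divider, upright, tab up and down to the tier's floor, into the one gap beside the caddy that is wide enough for it, without shifting the caddy to make room. Then take the caddy by its upright orange handle, slide it up against the divider and press, firmly but not hard, until the caddy's soft cushion is squeezed about halfway in and the divider stands flat against the grey end stop. Finish while still holding the handle and keeping up that push (the caddy springs back if let go), and leave the other things on the counter alone.

Things in the scene. Friction and masses are not known exactly. Their poses are not given: they have to be found in the camera images.
- tier: Open black bento tier, fixed to the counter, outside 118 (its x) x 134 (its y) x 38 high, walls 3, floor 3 thick. Origin: centre of its underside, on the counter; z up. Position and yaw vary.
- caddy: White block sliding along the tier's y axis only (same axes), about 25 mm either way; origin: centre of its underside, on the tier floor, 3 above the counter. 108 (x) x 68 (y) x 34 high, top 37 above the counter. At the start up to 3 mm off the tier's centre. Friction of about 2.5 N keeps it in place; more than that shifts it.
- cushion_face0 (a point): Middle of the outer face of the caddy's black soft cushion on its +y end (strip 6 thick, face 40 from the caddy's origin in y, 20 above the counter). It sinks in up to 6 mm, 2 N per mm, and when squeezed pushes the caddy back.
- cushion_face1 (a point): The same for the cushion on the caddy's -y end.
- handle_top (a point): Centre of the top of the caddy's upright orange handle: post 14 (x) x 16 (y), rising from the middle of the caddy's top to 94 above the counter (57 tall), higher than the pots and the divider when they are in place. Axes as the tier's.
- well0 (a point): Centre of the floor of one well of the caddy (at its -x end, 32 from the middle), 11 above the counter. Round well, 34 diameter, 26 deep, mouth level with the caddy's top.
- well1 (a point): The same for the other well (at the caddy's +x end).
- pot_a: Sauce pot with red cap: cylinder 28 diameter, 54 tall, foot tapered to 22, about 45 g, standing. Origin: centre of its underside. Either pot may go in either well; it then stands 28 out of it.
- pot_b: The other, identical sauce pot.
- divider: Bamboo divider standing on the counter: blade 90 long (x) x 12 thick (y) x 34 high, with a grip tab 30 (x) x 12 (y) on the middle of it, 68 high in all; about 60 g. Origin: centre of its underside, z up. In the gap its y axis lies along the tier's y, either way round, and only the tab stands above the caddy's top.
- stop_thin: Thin grey end stop clipped astride one of the tier's two end walls (which end varies), fixed: 100 (x) x 12 (y), top 41 above the counter; origin centre of its underside, 3 above the counter, axes as the tier's. The gap between its inner face and the caddy's cushion is 16 to 23 mm: wide enough for the divider.
- stop_thick: Thick grey end stop astride the other end wall, fixed: 100 (x) x 36 (y), top 41 above the counter, origin likewise. The gap beside it is 4 to 11 mm: too narrow.
- bowl: Grey ceramic rice bowl, 120 diameter, 60 high; bystander.
- cruet: Glass cruet with steel twist cap, 56 diameter, 103 high; bystander.
- paddle: Wooden rice paddle lying flat, 190 long; bystander.
- spare_tiers: Two closed stacked bento tiers with a wooden lid, 118 x 134 x 85 high; bystander.
- teacup: Blue teacup, 72 diameter, 70 high; bystander.
- chopstick_case: Dark chopstick case, 210 x 28 x 18 high, lying; bystander.
Mind the look-alikes: they are no part of the job. Leave any green look-alike of the pot_a alone.

How it is judged:
By the outcome, as a careful person would: the job done as asked, in the order asked, and still so for the second after the job is handed in, while the arm keeps its last pose, push and grip.
It also fails if it takes over 72 s, if anything falls off the work surface, if the arm or the gripper's body presses on something with over 40 N, if the wrist force passes 120 N, or if a joint passes its speed limit or range.

## Robot

A 6-joint arm with a two-finger parallel gripper is mounted at the origin on the work surface. World frame = base frame: x ahead of the robot, y to its left, z up, the work surface at z = 0. Lengths are in mm, angles in rad, forces in N, time in s.
With the tool pointing down it reaches from about 325 to 900 mm from the base axis. Payload 6.1 kg.
Tool frame: the origin (TCP) lies on the centre line of the jaws, within the pads' length; the fingertips stand 14 mm ahead of it and the grasp point (between the pads) lies 5 mm behind it; z points along the fingers, y is the direction in which the jaws open and shut (so a half turn about z gives the same grasp; the last joint's range is limited). The gripper opens to 87 mm and grips with 3 to 60 N. Pads are 19 mm wide; open, the fingers measure 117 mm over their backs; the gripper's body (75 mm by 190 mm) begins 51 mm behind the grasp point.
Start: joints at [1.101, 0.22, 1.526, -0, 1.395, -0.126], TCP at [210.665, 588.418, 236.538] pointing down, gripper open.
Joint ranges: [-2.98, 2.98], [-0.91, 2.08], [0.09, 2.57], [-1.24, 4.39], [0.2, 2.65], [-2.68, 2.68]. Speed limits (rad/s): [2.57, 2.57, 3.01, 3.14, 3.14, 3.14].

## Interface

Orientations are given as a unit quaternion [x, y, z, w].
In Python, from cell import sensors, get_image, camera_model, ctrl gives the robot as it stands.
- The arm moves only by the shell command python3 -m handwheel 'ROWS' [FORCE]. ROWS is JSON, one flat list of numbers, 5 for each row, row after row: the gripper command: -1 is shut, 1 is fully open, values between are in proportion, then the shift along the tool's x, y, z scaled (see below), then the turn about the tool's z scaled (see below). In form: [fingers, x, y, z, twist, fingers, x, y, z, twist, ...]. A call has 1 to 12 rows; each row is the pose to reach, as a shift and turn from the pose commanded when the call began, along the tool's axes at that moment; what a row does not reach only later rows make up. The controller multiplies each number of a shift by 400 mm and each number of a turn by 120 degrees. A row lasts 1/8 s, in which the tool goes at most 62.5 mm and 10.7 degrees, less where a joint would pass 70% of its speed; a pose out of reach is approached as far as the arm can. A call with a number of a shift or a turn outside -1 to 1 is refused whole. A call with a gripper value outside its range is refused whole. The fingers move at their own pace and stop on an object; FORCE is the grip in N (left out, the last holds). Time passes only in rows, so rows that repeat a pose let the fingers close. It gives the time, the measured TCP pose, the force and the opening at its end, in the units of the state.
- sensors.state(): the state, without advancing time (a new reading comes with each control period).
- get_image(name): name is "side" or "top"; returns the picture (480x640x3 uint8, blue, green, red); there is no depth.
- camera_model(name): a dict with "vertical_fov" (degrees; the focal length in pixels is half the picture's height over the tangent of half this angle, whatever the lens; pixels are square), "cx", "cy" (the principal point, pixels), "pose" (4x4, takes a point from camera to world coordinates). Camera axes: x right, y down, z forward; pixel columns grow to the right and rows downward; lengths in mm; the calibration is good to about 2 mm. A picture is of the moment at which its call begins. camera_model takes no time and is no camera call.
- ctrl.job_done(): hands the job in, once; it reports no verdict.
The state is a dict: "clock": time; "joints": joint angles; "joint_vel": joint speeds; "joint_torque": joint torques, N m; "tool_pos": TCP position; "orientation": TCP orientation; "ft_force": force on the tool from outside, world axes, zero at the start; "ft_torque": the same for the moment, N m; "gripper_width": finger opening in mm.
Only numpy, scipy, OpenCV 4.12 (cv2) and the standard library are available. Lean on these libraries where they do the work, as an engineer would, in place of code of your own. Each camera call takes 0.05 s, during which the arm holds its last target. There are 200 camera calls.

## Working session

There is one attempt and no reset: what is moved stays moved. The work goes in short steps, Python scripts to look and compute and a shell command to move; the robot and the scene stay as the last step left them, time stands still between calls to the robot, and variables do not carry over. Pictures are saved under pics/ and viewed, about 8 in all and at most 12, crops included, and the job is handed in when it is done.

```bash
mkdir -p pics; ls; python3 - <<'E'
from cell import sensors,get_image,camera_model
import cv2,numpy as np
print(sensors.state())
for n in("top","side"):
    cv2.imwrite(f"pics/{n}0.png",get_image(n)); m=camera_model(n); print(n,{k:np.round(v,4).tolist() if not isinstance(v,str) else v for k,v in m.items()})
E
```

```text
pics
{'clock': 0.0, 'joints': array([ 1.10090594e+00,  2.21223656e-01,  1.52761621e+00,  1.44839240e-05,
        1.39471717e+00, -1.26074269e-01]), 'joint_vel': array([-0.00118374, -0.0011861 ,  0.00055411, -0.00066464,  0.00044773,
        0.00021427]), 'joint_torque': array([-4.55690406e-05, -4.94580066e+01, -3.87395132e+01,  6.99444534e-02,
        5.64819190e-02, -1.65616216e-04]), 'tool_pos': array([210.38586087, 587.88697231, 235.43607444]), 'orientation': array([ 1.71063767e-01,  9.85259470e-01, -9.36815968e-04, -2.95178747e-04]), 'ft_force': array([ 0.22093622, -0.2739761 , -0.54251651]), 'ft_torque': array([-0.02441402, -0.02111129, -0.06984219]), 'gripper_width': 87.28836376355828}
top {'vertical_fov': 46.7847, 'cx': 316.502, 'cy': 230.9817, 'pose': [[0.0718, -0.9721, 0.2231, 299.146], [-0.9974, -0.0707, 0.0128, -40.3105], [0.0033, -0.2235, -0.9747, 1260.3327], [0.0, 0.0, 0.0, 1.0]]}
side {'vertical_fov': 43.7654, 'cx': 316.055, 'cy': 238.5219, 'pose': [[-0.9996, -0.0094, 0.0268, 526.9921], [-0.0267, 0.6297, -0.7763, 1030.7505], [-0.0095, -0.7767, -0.6297, 923.9009], [0.0, 0.0, 0.0, 1.0]]}
```

View pics/top0.png

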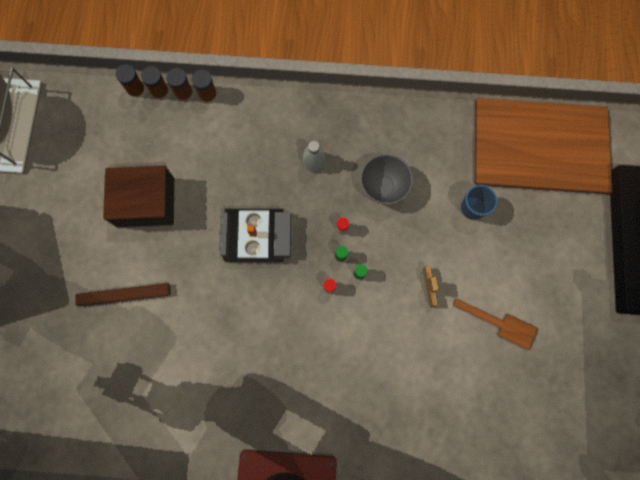

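View pics/side0.png

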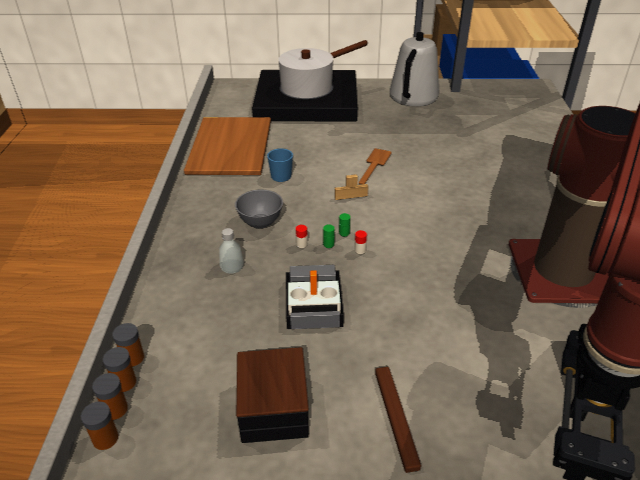

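The top view shows red caps at (343,224) and (330,286), with green look-alikes at (341,253) and (361,271). The divider is at (431,285). The tier is at (256,235), with its thin stop at the left (world +y) and its handle at (252,230). The side view agrees.

```bash
cat > h.py <<'E'
import cv2,numpy as np
from cell import sensors,get_image,camera_model
def rays(n,px):
    m=camera_model(n); f=240/np.tan(np.radians(m["vertical_fov"]/2)); P=np.array(m["pose"])
    px=np.atleast_2d(px).astype(float)
    d=np.c_[(px[:,0]-m["cx"])/f,(px[:,1]-m["cy"])/f,np.ones(len(px))]@P[:3,:3].T
    return P[:3,3],d
def plane(n,px,z):
    o,d=rays(n,px); return (o+d*((z-o[2])/d[:,2])[:,None])
def tri(p,q):
    (o1,d1),(o2,d2)=rays("top",p),rays("side",q); d1,d2=d1[0],d2[0]
    s=np.linalg.lstsq(np.c_[d1,-d2],o2-o1,rcond=None)[0]
    a,b=o1+s[0]*d1,o2+s[1]*d2; return (a+b)/2,np.linalg.norm(a-b)
def blobs(im,lo,hi,box=None,amin=20):
    m=cv2.inRange(cv2.cvtColor(im,cv2.COLOR_BGR2HSV),np.array(lo),np.array(hi))
    if box: k=np.zeros_like(m); x0,y0,x1,y1=box; k[y0:y1,x0:x1]=255; m&=k
    c,_=cv2.findContours(m,cv2.RETR_EXTERNAL,cv2.CHAIN_APPROX_NONE)
    return sorted([x for x in c if cv2.contourArea(x)>=amin],key=cv2.contourArea,reverse=True),m
def cen(c): M=cv2.moments(c); return np.array([M["m10"],M["m01"]])/M["m00"]
E
python3 - <<'E'
from h import *
np.set_printoptions(precision=1,suppress=True)
T,S=get_image("top"),get_image("side")
for n,im,box in(("top",T,(200,190,400,310)),("side",S,(270,210,390,330))):
    print(n,"red"); 
    for c in blobs(im,(0,200,100),(4,255,255),box)[0]: print(cen(c),cv2.contourArea(c),plane(n,cen(c),54 if n=="top" else 47)[0])
    print("orange")
    for c in blobs(im,(5,180,100),(18,255,255),box,8)[0]: print(cen(c),cv2.boundingRect(c),plane(n,cen(c),94)[0])
    print("white")
    for c in blobs(im,(0,0,150),(180,60,255),box)[0][:3]:
        r=cv2.minAreaRect(c); print(r,cv2.contourArea(c)); print(plane(n,cv2.boxPoints(r),37))
for n,im,box in(("top",T,(415,255,450,315)),("side",S,(330,170,371,205))):
    print("div",n)
    for c in blobs(im,(8,80,60),(30,255,255),box)[0][:2]:
        r=cv2.minAreaRect(c); print(r,cv2.contourArea(c)); print(plane(n,cv2.boxPoints(r),34))
a=cv2.resize(T[190:315,205:305],None,fx=4,fy=4,interpolation=2); b=cv2.resize(T[255:315,410:460],None,fx=5,fy=5,interpolation=2); c=cv2.resize(S[255:335,275:355],None,fx=4,fy=4,interpolation=2)
v=np.zeros((600,750,3),np.uint8); v[:500,:400]=a; v[:300,400:650]=b; v[280:600,420:740]=c
cv2.imwrite("pics/z1.png",v)
E
```

```text
top red
[329.6 284.8] 85.0 [457.1 -61.6  54. ]
[342.4 223.5] 83.0 [596.5 -80.9  54. ]
orange
[250.7 228.5] (248, 225, 7, 7) [561.3 117.   94. ]
white
((252.8889923095703, 233.49693298339844), (29.460857391357422, 45.81565856933594), 1.5911403894424438) 1283.5
[[509.1 147.9  37. ]
 [614.8 156.   37. ]
 [617.8  88.9  37. ]
 [512.   82.1  37. ]]
side red
[360.4 236.8] 107.0 [460.8 -58.4  47. ]
[301.  230.8] 104.5 [600.6 -78.9  47. ]
orange
[313.2 281.7] (310, 271, 7, 24) [564.3 146.6  94. ]
white
((313.3993835449219, 296.1821594238281), (29.9451904296875, 51.32441329956055), 87.95458984375) 1034.5
[[623.1  88.1  37. ]
 [512.1  80.5  37. ]
 [510.2 170.2  37. ]
 [615.2 177.2  37. ]]
((371.0, 228.5), (37.0, 36.0), 90.0) 722.0
[[ 475.3 -177.3   37. ]
 [ 385.4 -178.5   37. ]
 [ 395.2  -34.    37. ]
 [ 478.4  -32.8   37. ]]
((360.0, 248.5), (9.0, 8.0), 90.0) 51.5
[[471.1 -43.8  37. ]
 [452.5 -44.1  37. ]
 [453.7 -11.7  37. ]
 [472.  -11.4  37. ]]
div top
((431.59619140625, 285.48077392578125), (41.96885299682617, 12.747549057006836), 78.69007110595703) 380.5
[[ 516.3 -263.6   34. ]
 [ 524.  -291.4   34. ]
 [ 433.5 -311.7   34. ]
 [ 426.1 -284.4   34. ]]
div side
((352.513671875, 184.6160430908203), (25.880334854125977, 38.14866638183594), 83.2901611328125) 600.0
[[ 528.6 -346.3   34. ]
 [ 424.5 -370.    34. ]
 [ 422.  -246.7   34. ]
 [ 520.2 -225.4   34. ]]
```

View pics/z1.png

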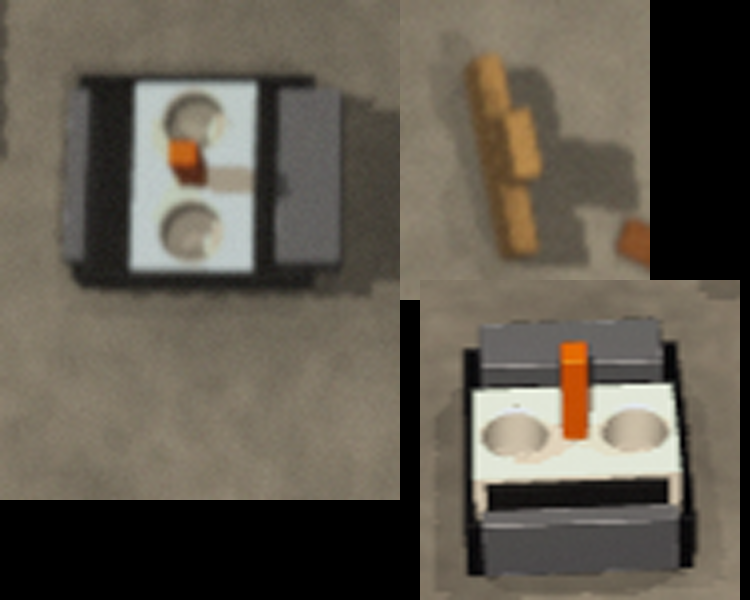

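The zoomed view shows the wells in the top image at about (253.7,219.9) and (252.7,247.4). The gap to the thin stop, at +y, is clear. The divider's tab sits mid-blade.

```bash
cat >> h.py <<'E'
def go(x,y,z,yaw=None):
    "prints scaled shift from the measured pose; yaw = angle of tool y (deg), tool assumed down"
    from scipy.spatial.transform import Rotation as R
    s=sensors.state(); Q=R.from_quat(s["orientation"]).as_matrix()
    d=Q.T@(np.array([x,y,z])-s["tool_pos"]); cur=np.degrees(np.arctan2(Q[1,1],Q[0,1]))
    t=0 if yaw is None else -(yaw-cur)
    print("go",(x,y,z),"->",np.round(d/400,4),"twist",round(t/120,4),"cur yaw %.2f"%cur)
E
python3 - <<'E'
from h import *
np.set_printoptions(precision=1,suppress=True)
T,S=get_image("top"),get_image("side")
for c in blobs(T,(45,120,50),(85,255,255),(320,235,380,290))[0]: print("green",plane("top",cen(c),54)[0])
print("wells",plane("top",[(253.7,219.9),(252.7,247.4)],37),plane("side",[(298.5,293.5),(328.2,292.3)],37))
print("handle",tri((250.7,228.5),(313.4,272.5)))
print("potA",tri((329.6,284.8),(360.4,235.5)),"potB",tri((342.4,223.5),(301,229.5)))
# stops, dividers: inner edges on z=41; tab top
print("thin inner/outer",plane("top",[(226.5,234),(221,234)],41),"thick",plane("top",[(274,234),(290,234)],41))
print("cushion edge",plane("top",[(238,234),(268.5,234)],37))
print("tab top corners",plane("top",[(431,277.4),(435.5,276.4),(438,289.6),(433.5,290.8)],68))
print("blade top",plane("top",[(424,266.2),(429.6,265.3),(437,304.8),(431.5,306)],34))
go(459,-60,160,93.7)
E
```

```text
green [ 492.8 -126.6   54. ]
green [530.9 -82.2  54. ]
wells [[594.6 119.9  37. ]
 [531.  116.   37. ]] [[596.9 122.7  37. ]
 [534.1 118.   37. ]]
handle (array([563.3, 117.2,  91.9]), np.float64(3.10096100009476))
potA (array([459.4, -61.9,  47.5]), np.float64(2.7821566448248563)) potB (array([599.4, -81.4,  48.4]), np.float64(2.818821386452759))
thin inner/outer [[556.6 177.3  41. ]
 [555.7 189.6  41. ]] thick [[564.4  70.7  41. ]
 [567.   34.7  41. ]]
cushion edge [[559.3 152.1  37. ]
 [564.3  83.4  37. ]]
tab top corners [[ 487.2 -279.2   68. ]
 [ 490.1 -288.9   68. ]
 [ 461.8 -295.    68. ]
 [ 458.5 -285.4   68. ]]
blade top [[ 516.7 -269.8   34. ]
 [ 519.6 -282.2   34. ]
 [ 432.7 -300.8   34. ]
 [ 429.2 -288.8   34. ]]
go (459, -60, 160) -> [-1.1 -1.3  0.2] twist -0.195 cur yaw 70.30
```

```bash
python3 -m handwheel '[0.1,-0.55,-0.65,0,-0.195,0.1,-0.55,-0.65,0,-0.195,0.1,-0.55,-0.65,0,-0.195,0.1,-0.55,-0.65,0,-0.195,0.1,-0.55,-0.65,0,-0.195,0.1,-0.55,-0.65,0,-0.195,0.1,-0.55,-0.65,0,-0.195]' 20
python3 -c "
from h import *
go(459,-60.5,120,93.8)"
```

```text
clock: 1.18
tool_pos: [330.9, 268.1, 236.8]
orientation: [-0.03, 1.0, 0.0, 0.0]
ft_force: [0.6, -0.1, -0.6]
gripper_width: 48.1
go (459, -60.5, 120) -> [-0.2695 -0.8395  0.292 ] twist -0.0026 cur yaw 93.49
```

```bash
python3 -m handwheel '[0.1,-0.27,-0.84,0.29,0,0.1,-0.27,-0.84,0.29,0,0.1,-0.27,-0.84,0.29,0,0.1,-0.27,-0.84,0.29,0,0.1,-0.27,-0.84,0.29,0,0.1,-0.27,-0.84,0.29,0,0.1,-0.27,-0.84,0.29,0,0.1,-0.27,-0.84,0.29,0,0.1,-0.27,-0.84,0.29,0]'
python3 -c "
from h import *
go(459,-60.5,44,93.8)
S=get_image('side');T=get_image('top')
v=np.zeros((600,800,3),np.uint8); v[:480,:400]=cv2.resize(S[170:290,300:400],None,fx=4,fy=4); v[:480,400:]=cv2.resize(T[220:340,280:380],None,fx=4,fy=4); cv2.imwrite('pics/p2.png',v)"
```

```text
clock: 2.3
tool_pos: [459.8, -57.4, 120.9]
orientation: [-0.033, 0.999, 0.0, 0.0]
ft_force: [0.2, -0.1, 0.4]
gripper_width: 48.0
go (459, -60.5, 44) -> [ 0.0026 -0.0077  0.1923] twist 0.0002 cur yaw 93.82
```

View pics/p2.png

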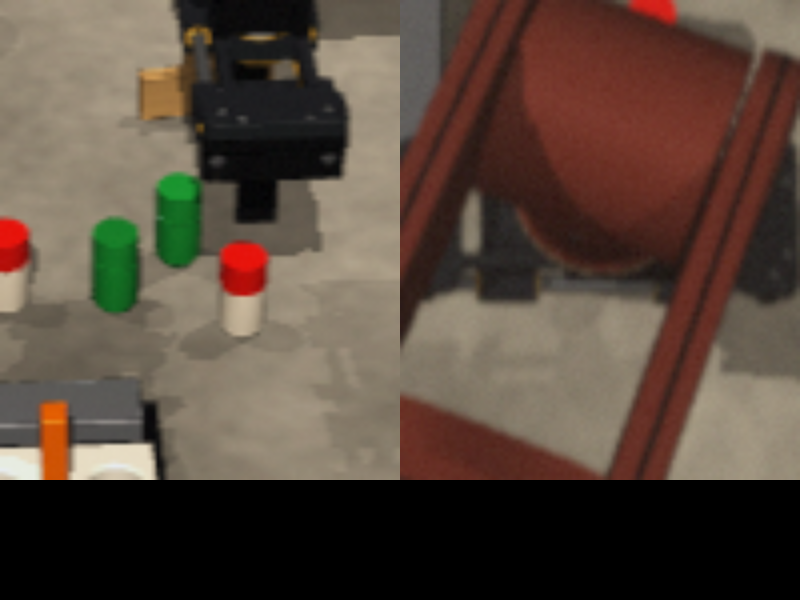

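The side view shows the finger at about px (364,225), above and just behind pot_a's cap at (361,237). The green pots are clear of it. Descend and grip.

```bash
python3 -m handwheel '[0.1,0.003,-0.008,0.1,0,0.1,0.003,-0.008,0.192,0,0.1,0.003,-0.008,0.192,0,0.1,0.003,-0.008,0.192,0,-1,0.003,-0.008,0.192,0,-1,0.003,-0.008,0.192,0,-1,0.003,-0.008,0.192,0,-1,0.003,-0.008,0.192,0]' 15
python3 -c "
from h import *
print(plane('side',(364,225),107))
go(459,-60.5,170,93.8)
go(532.5,117,170,93.8)"
```

```text
clock: 3.4
tool_pos: [459.3, -62.3, 44.5]
orientation: [-0.032, 0.999, -0.0, 0.001]
ft_force: [-0.5, 0.6, 4.7]
gripper_width: 27.3
[[456.05315112 -25.80279614 107.        ]]
go (459, -60.5, 170) -> [ 1.000e-04  4.500e-03 -3.137e-01] twist -0.0009 cur yaw 93.69
go (532.5, 117, 170) -> [-0.2119  0.4355 -0.3136] twist -0.0009 cur yaw 93.69
```

```bash
python3 -m handwheel '[-1,0,0,-0.15,0,-1,0,0,-0.31,0,-1,-0.212,0.435,-0.314,0,-1,-0.212,0.435,-0.314,0,-1,-0.212,0.435,-0.314,0,-1,-0.212,0.435,-0.314,0,-1,-0.212,0.435,-0.314,0,-1,-0.212,0.435,-0.314,0]'
python3 - <<'E'
from h import *
np.set_printoptions(precision=1,suppress=True)
S=get_image("side");T=get_image("top")
p=sensors.state()["tool_pos"]; print(p, sensors.state()["gripper_width"])
for c in blobs(S,(0,200,60),(4,255,255),(270,150,400,330))[0]: print(cv2.boundingRect(c),plane("side",cen(c),p[2]+2)[0])
go(532.5,117,120,93.8)
v=np.zeros((600,800,3),np.uint8); v[:,:400]=cv2.resize(S[200:350,265:365],None,fx=4,fy=4); v[:,400:]=cv2.resize(T[170:320,205:305],None,fx=4,fy=4); cv2.imwrite('pics/p3.png',v)
E
```

```text
clock: 4.4
tool_pos: [531.5, 115.8, 168.9]
orientation: [-0.032, 0.999, -0.0, -0.001]
ft_force: [0.5, 0.3, -1.1]
gripper_width: 27.6
[531.7 115.6 169.2] 27.18180831951161
(296, 225, 11, 13) [590.2  78.3 171.2]
go (532.5, 117, 120) -> [-0.   0.   0.1] twist -0.0017 cur yaw 93.59
```

View pics/p3.png

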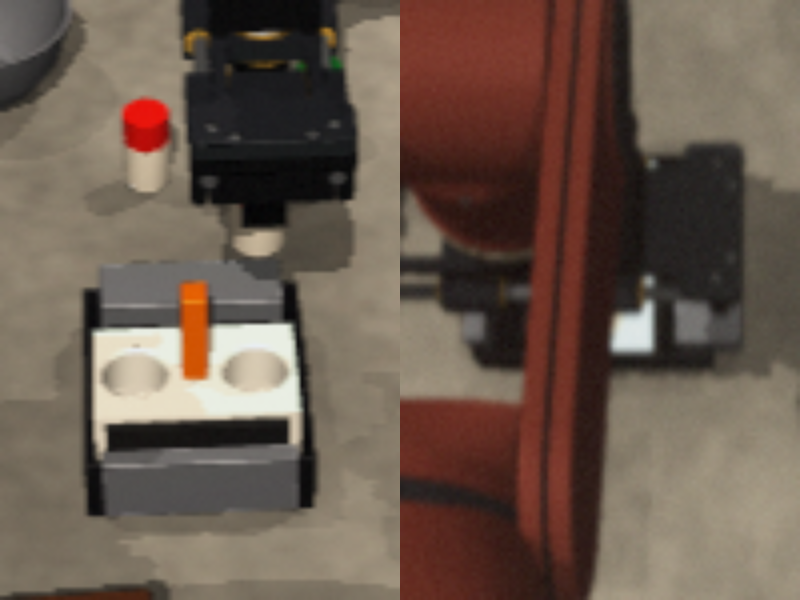

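The pot is held, with its foot at side px (330,263). Its lower edge looks about 1 px left of the finger's centre at 331. Compare that with the TCP and the well.

```bash
python3 - <<'E'
from h import *
np.set_printoptions(precision=1,suppress=True)
print("pot foot front edge",plane("side",[(329.9,263.7)],124.7),"finger tip front",plane("side",[(331,256.2)],155.2))
S=get_image("side")
# wells ellipses by darker interior: handpicked in px, mouth extents
print("wells mouth: L",plane("side",[(265+102/4,293.7),(265+167/4,293.7)],37),"R",plane("side",[(265+222/4,292.5),(265+288/4,292.5)],37))
print("R near/far",plane("side",[(328.7,200+348/4),(328.7,200+392/4)],37),"L near/far",plane("side",[(298.7,200+352/4),(298.7,200+396/4)],37))
E
```

```text
pot foot front edge [[530.9 125.7 124.7]] finger tip front [[528.7 137.9 155.2]]
wells mouth: L [[613.8 123.6  37. ]
 [579.4 123.   37. ]] R [[550.4 118.9  37. ]
 [515.4 118.3  37. ]]
R near/far [[533.2 101.8  37. ]
 [532.9 135.1  37. ]] L near/far [[597.3 106.   37. ]
 [595.7 139.1  37. ]]
```

```bash
python3 -c "
from h import *
go(534.5,119.5,75,93.8)"; 
```

```text
go (534.5, 119.5, 75) -> [-0.0073  0.0089  0.2358] twist -0.0017 cur yaw 93.60
```

```bash
python3 -m handwheel '[-1,-0.006,0.0075,0.1,-0.002,-1,-0.006,0.0075,0.18,-0.002,-1,-0.006,0.0075,0.21,-0.002,-1,-0.006,0.0075,0.236,-0.002,-1,-0.006,0.0075,0.236,-0.002,-1,-0.006,0.0075,0.236,-0.002]'
python3 - <<'E'
from h import *
S=get_image("side"); print(sensors.state()["ft_force"])
cv2.imwrite('pics/p4.png',cv2.resize(S[240:340,265:365],None,fx=6,fy=6)); go(534.5,119.5,57,93.8)
E
```

```text
clock: 5.3
tool_pos: [534.3, 119.7, 75.4]
orientation: [-0.034, 0.999, -0.0, 0.0]
ft_force: [-1.2, -2.8, -3.0]
gripper_width: 27.6
[-2.33875796 -2.8495422  -1.28719679]
go (534.5, 119.5, 57) -> [-0.0005 -0.0008  0.046 ] twist 0.0012 cur yaw 93.95
```

View pics/p4.png

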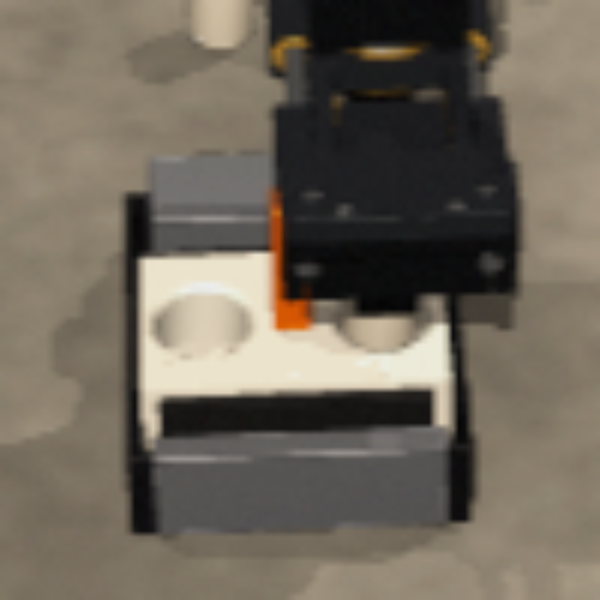

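The foot is inside the right well, close to its near (+y) edge. The force reading agrees, at about −3 N in y, so ease back while lowering.

```bash
python3 -m handwheel '[-1,0.002,-0.006,0,0,-1,0.002,-0.006,0.02,0,-1,0.002,-0.006,0.035,0,-1,0.002,-0.006,0.045,0,-1,0.002,-0.006,0.045,0]'
python3 - <<'E'
from h import *
for i in range(3): get_image("side"); s=sensors.state(); print(s["ft_force"],s["tool_pos"])
E
```

```text
clock: 5.98
tool_pos: [533.2, 117.7, 56.3]
orientation: [-0.034, 0.999, 0.0, -0.001]
ft_force: [1.3, 1.0, -0.8]
gripper_width: 27.4
[ 0.70831213  0.21096744 -1.10557486] [533.44439051 117.77610847  56.6502636 ]
[-0.44628762 -0.28987274 -0.15409221] [533.64117059 117.72834414  56.91192317]
[-0.46679686 -1.02012096 -0.02628517] [533.76386436 117.73248937  57.06716563]
```

```bash
python3 -m handwheel '[0,0,0,0,0,0,0,0,0,0,0,0,0,-0.12,0,0.1,0,0,-0.25,0,0.1,0,0,-0.25,0]'
python3 -c "
from h import *
go(599.5,-81,120,93.8)"
```

```text
clock: 6.75
tool_pos: [537.3, 118.0, 162.6]
orientation: [-0.034, 0.999, 0.0, 0.005]
ft_force: [0.3, 0.4, -0.7]
gripper_width: 47.2
go (599.5, -81, 120) -> [-0.1197 -0.5071  0.1076] twist 0.0012 cur yaw 93.95
```

```bash
python3 -m handwheel '[0.1,-0.132,-0.507,0,0,0.1,-0.132,-0.507,0,0,0.1,-0.132,-0.507,0.05,0,0.1,-0.132,-0.507,0.1,0,0.1,-0.132,-0.507,0.1,0,0.1,-0.132,-0.507,0.1,0,0.1,-0.132,-0.507,0.1,0]'
python3 -c "
from h import *
go(599.5,-81,44.5,93.8)
S=get_image('side')
cv2.imwrite('pics/p5.png',cv2.resize(S[200:320,265:385],None,fx=5,fy=5))
for c in blobs(S,(0,200,60),(4,255,255),(270,150,400,330))[0]: print(cv2.boundingRect(c))"
```

```text
clock: 7.62
tool_pos: [600.6, -79.8, 117.9]
orientation: [-0.035, 0.999, -0.0, 0.001]
ft_force: [-0.1, -0.3, 1.0]
gripper_width: 47.9
go (599.5, -81, 44.5) -> [ 0.0031 -0.0028  0.1835] twist 0.0019 cur yaw 94.03
(322, 279, 12, 15)
(296, 225, 11, 13)
```

View pics/p5.png

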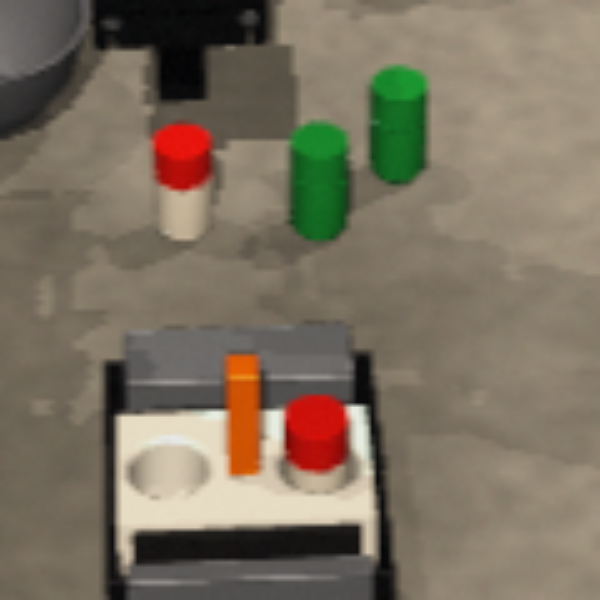

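Pot_a is seated in the right-hand well, with its cap at px (328,286). The finger is in line with pot_b's cap at (301,231), so descend.

```bash
python3 -m handwheel '[0.1,0.002,-0.003,0.1,0.0,0.1,0.002,-0.003,0.184,0.0,0.1,0.002,-0.003,0.184,0.0,0.1,0.002,-0.003,0.184,0.0,-1,0.002,-0.003,0.184,0.0,-1,0.002,-0.003,0.184,0.0,-1,0.002,-0.003,0.184,0.0,-1,0.002,-0.003,0.184,0.0]' 15
python3 -c "
from h import *
go(596.5,122,170,93.8)"
```

```text
clock: 8.68
tool_pos: [600.1, -82.5, 44.2]
orientation: [-0.034, 0.999, -0.0, 0.001]
ft_force: [0.6, 0.5, 4.3]
gripper_width: 27.2
go (596.5, 122, 170) -> [-0.0265  0.5105 -0.3146] twist 0.0011 cur yaw 93.93
```

```bash
python3 -m handwheel '[-1,0,0,-0.15,0,-1,0,0,-0.31,0,-1,-0.029,0.51,-0.314,0,-1,-0.029,0.51,-0.314,0,-1,-0.029,0.51,-0.314,0,-1,-0.029,0.51,-0.314,0,-1,-0.029,0.51,-0.25,0,-1,-0.029,0.51,-0.2,0,-1,-0.029,0.51,-0.2,0,-1,-0.029,0.51,-0.2,0]'
python3 - <<'E'
from h import *
S=get_image("side"); s=sensors.state(); print(s["tool_pos"],s["gripper_width"],s["ft_force"])
go(597.5,122,75,93.8); go(597.5,122,57,93.8)
cv2.imwrite('pics/p6.png',cv2.resize(S[230:330,265:365],None,fx=6,fy=6))
E
```

```text
clock: 9.93
tool_pos: [597.4, 121.4, 123.6]
orientation: [-0.034, 0.999, -0.0, 0.0]
ft_force: [0.4, -0.6, 0.4]
gripper_width: 27.7
[597.77579091 121.47947608 124.2115913 ] 27.448286731702517 [ 0.00741741  0.08311756 -1.14408524]
go (597.5, 122, 75) -> [0.0008 0.0014 0.123 ] twist 0.0007 cur yaw 93.89
go (597.5, 122, 57) -> [0.0008 0.0014 0.168 ] twist 0.0007 cur yaw 93.89
```

View pics/p6.png

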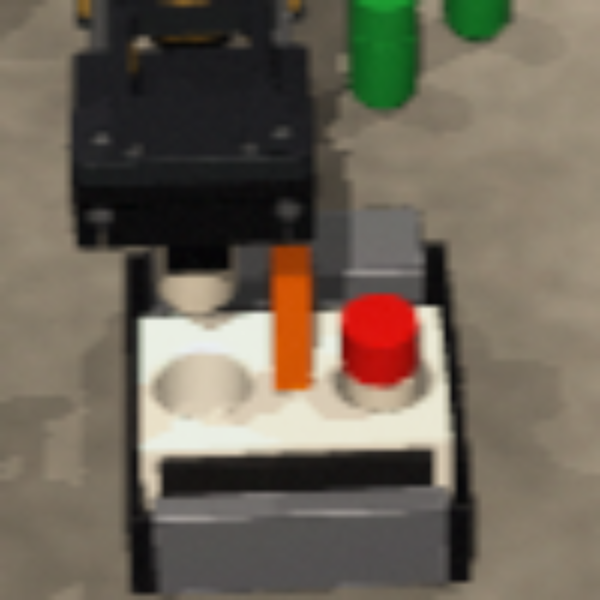

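```bash
python3 -c "
from h import *
print(plane('side',[(298.0,282.2)],80), plane('side',[(298.7,230+352/6),(298.7,230+418/6),(265+155/6,294.2),(265+250/6,294.2)],37))"
```

```text
[[596.20205496 133.63020641  80.        ]] [[597.22174511 108.00440285  37.        ]
 [595.5879718  141.11833112  37.        ]
 [613.03671623 125.11318458  37.        ]
 [579.54093027 124.54406008  37.        ]]
```

```bash
python3 -m handwheel '[-1,0,0.002,0.06,0,-1,0,0.002,0.1,0,-1,0,0.002,0.123,0,-1,0,0.002,0.123,0,-1,0,0.002,0.123,0]'
python3 - <<'E'
from h import *
for i in range(2): get_image("side"); s=sensors.state(); print(s["ft_force"],s["tool_pos"])
E
```

```text
clock: 10.6
tool_pos: [597.5, 122.9, 74.8]
orientation: [-0.034, 0.999, 0.0, 0.001]
ft_force: [0.3, 0.0, 0.2]
gripper_width: 27.7
[ 0.44419465  0.31389782 -0.42563376] [597.64947135 122.91758758  75.02549944]
[-0.28610215 -0.17832583  0.00399955] [597.63865773 122.92966264  75.04183404]
```

No contact, so continue down, release and rise.

```bash
python3 -m handwheel '[-1,0,0,0.025,0,-1,0,0,0.045,0,-1,0,0,0.045,0,-1,0,0,0.045,0]'; python3 -m handwheel '[0,0,0,0,0,0,0,0,0,0,0,0,0,-0.12,0,0,0,0,-0.25,0,0,0,0,-0.25,0,0,0,0,-0.25,0]'
python3 -c "
from h import *
go(474.5,-286,140,102.2)"
```

```text
clock: 11.2
tool_pos: [596.7, 122.9, 55.7]
orientation: [-0.034, 0.999, -0.0, -0.0]
ft_force: [0.7, -0.5, -1.2]
gripper_width: 27.5
clock: 11.95
tool_pos: [596.8, 122.9, 156.0]
orientation: [-0.034, 0.999, 0.0, 0.0]
ft_force: [0.6, -0.1, 0.7]
gripper_width: 43.4
go (474.5, -286, 140) -> [ 0.3753 -0.9987  0.0399] twist -0.0688 cur yaw 93.94
```

```bash
python3 -m handwheel '[0,0.375,-0.998,0,-0.068,0,0.375,-0.998,0,-0.068,0,0.375,-0.998,0,-0.068,0,0.375,-0.998,0,-0.068,0,0.375,-0.998,0.04,-0.068,0,0.375,-0.998,0.04,-0.068,0,0.375,-0.998,0.04,-0.068,0,0.375,-0.998,0.04,-0.068,0,0.375,-0.998,0.04,-0.068,0,0.375,-0.998,0.04,-0.068]'
python3 - <<'E'
from h import *
np.set_printoptions(precision=1,suppress=True)
S=get_image("side")
go(474.5,-286,54,102.2)
c=blobs(S,(8,80,60),(30,255,255),(330,165,371,205))[0]
for k in c[:2]: print(cv2.boundingRect(k))
v=np.zeros((600,800,3),np.uint8); v[:,:400]=cv2.resize(S[140:215,325:375],None,fx=8,fy=8); v[:,400:]=cv2.resize(S[255:345,280:340],(400,600)); cv2.imwrite('pics/p7.png',v)
E
```

```text
clock: 13.2
tool_pos: [474.9, -284.2, 139.4]
orientation: [-0.106, 0.994, 0.001, -0.0]
ft_force: [-0.3, 0.1, -0.4]
gripper_width: 43.3
go (474.5, -286, 54) -> [ 0.  -0.   0.2] twist 0.0001 cur yaw 102.21
(334, 165, 37, 35)
```

View pics/p7.png

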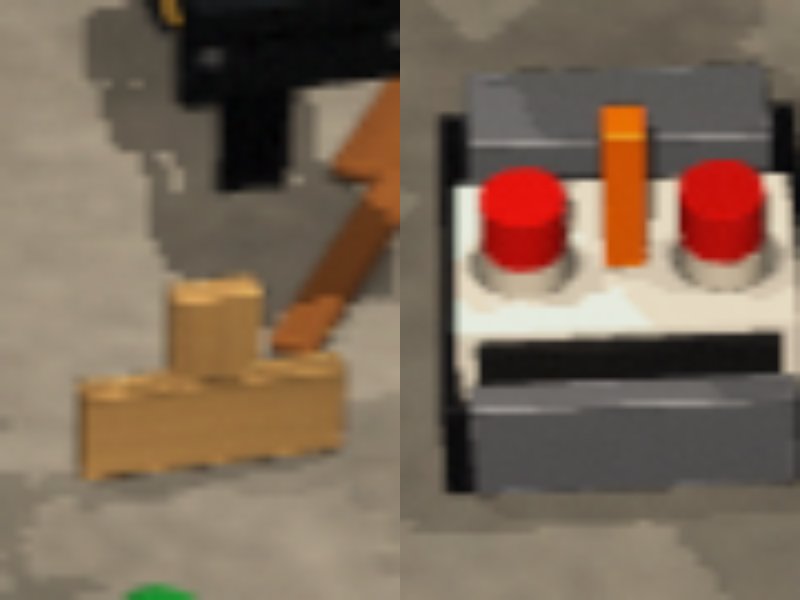

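Both pots are seated. The divider's tab is at side px (352,176), and the finger tip is at (356.6,163.5). Compare them in world coordinates.

```bash
python3 - <<'E'
from h import *
np.set_printoptions(precision=1,suppress=True)
print("tab top",plane("side",[(352,175.8)],68),"finger",plane("side",[(356.6,163.5)],125))
print("tab left/right edges front", plane("side",[(325+170/8,140+295/8),(325+265/8,140+287/8)],68))
print("blade ends", plane("side",[(325+80/8,140+385/8),(325+345/8,140+362/8)],34))
E
```

```text
tab top [[ 476.5 -285.7   68. ]] finger [[ 467.2 -254.4  125. ]]
tab left/right edges front [[ 491.6 -280.4   68. ]
 [ 460.5 -285.5   68. ]]
blade ends [[ 520.5 -278.1   34. ]
 [ 432.7 -292.7   34. ]]
```

```bash
python3 -m handwheel '[0,-0.003,0,0.1,0.009,0,-0.003,0,0.18,0.009,0,-0.003,0,0.216,0.009,0,-0.003,0,0.216,0.009,-1,-0.003,0,0.216,0.009,-1,-0.003,0,0.216,0.009,-1,-0.003,0,0.216,0.009,-1,-0.003,0,0.216,0.009,-1,-0.003,0,0.216,0.009]' 20
python3 -c "
from h import *
go(557,168,160,93.8)"
```

```text
clock: 14.38
tool_pos: [476.2, -285.7, 54.2]
orientation: [-0.096, 0.995, -0.0, 0.0]
ft_force: [0.1, -0.0, 1.2]
gripper_width: 12.0
go (557, 168, 160) -> [-0.4151  1.0746 -0.265 ] twist 0.0601 cur yaw 101.02
```

```bash
python3 -m handwheel '[-1,0,0,-0.13,0,-1,0,0,-0.26,0,-1,-0.41,0.98,-0.27,0.06,-1,-0.41,0.98,-0.27,0.06,-1,-0.41,0.98,-0.27,0.06,-1,-0.41,0.98,-0.27,0.06,-1,-0.41,0.98,-0.27,0.06,-1,-0.41,0.98,-0.27,0.06,-1,-0.41,0.98,-0.27,0.06,-1,-0.41,0.98,-0.27,0.06,-1,-0.41,0.98,-0.27,0.06,-1,-0.41,0.98,-0.27,0.06]'
python3 - <<'E'
from h import *
np.set_printoptions(precision=1,suppress=True)
S=get_image("side")
s=sensors.state(); print(s["tool_pos"],s["gripper_width"])
print("stop inner",plane("side",[(314.5,312)],41),"caddy edge",plane("side",[(314.5,305.25)],37))
go(558,168,160,93.8)
cv2.imwrite('pics/p8.png',cv2.resize(S[220:345,250:380],None,fx=4.8,fy=4.8))
E
```

```text
clock: 15.88
tool_pos: [561.8, 129.4, 161.5]
orientation: [-0.033, 0.999, -0.0, -0.0]
ft_force: [-0.6, -0.8, -0.6]
gripper_width: 12.0
[561.9 129.3 161.6] 11.613498348549317
stop inner [[561.3 180.   41. ]] caddy edge [[562.  156.9  37. ]]
go (558, 168, 160) -> [0.  0.1 0. ] twist -0.0007 cur yaw 93.72
```

View pics/p8.png

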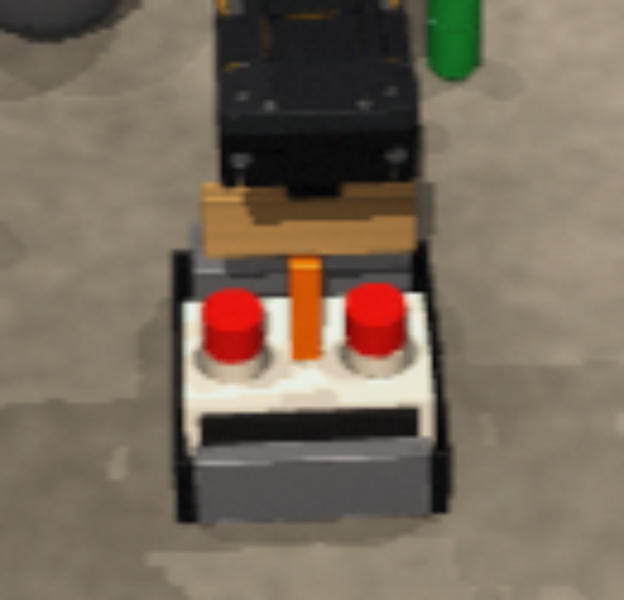

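The divider is held upright and level, with its lower edge from px (293,273.5) to (336.7,272). Both pots are seated. Use that edge, whose y is known, to calibrate the side view.

```bash
python3 - <<'E'
from h import *
np.set_printoptions(precision=1,suppress=True)
print("div bottom front edge",plane("side",[(293.1,273.5),(314.6,273.0),(336.7,272.1)],107.5))
f=lambda x,y:(250+x/4.8,220+y/4.8)
print("tier wall outer",plane("side",[f(180,452),f(447,445)],38))
print("stop ends",plane("side",[f(195,462),f(432,455)],41), "inner edge mid",plane("side",[f(310,440)],41),"cushion top edge",plane("side",[f(310,412)],37))
S=get_image("side")
g=cv2.cvtColor(S,cv2.COLOR_BGR2GRAY)
for c in (304,309,320,326): print(c,[int(v) for v in g[296:326,c]])
E
```

```text
div bottom front edge [[605.2 137.4 107.5]
 [561.7 135.2 107.5]
 [516.9 131.8 107.5]]
tier wall outer [[616.3 184.1  38. ]
 [503.  178.1  38. ]]
stop ends [[609.3 192.7  41. ]
 [509.4 186.9  41. ]] inner edge mid [[561.2 179.   41. ]] cushion top edge [[561.8 158.5  37. ]]
304 [115, 139, 178, 205, 205, 235, 224, 224, 218, 203, 35, 26, 20, 21, 20, 21, 86, 109, 111, 110, 122, 83, 82, 82, 82, 82, 82, 82, 82, 82]
309 [205, 205, 206, 236, 236, 230, 205, 205, 205, 156, 30, 29, 21, 20, 22, 19, 122, 112, 110, 113, 84, 81, 81, 82, 83, 82, 83, 82, 81, 80]
320 [204, 205, 205, 223, 230, 229, 220, 219, 204, 69, 23, 21, 20, 19, 19, 45, 108, 110, 111, 154, 85, 82, 82, 83, 81, 84, 81, 81, 81, 82]
326 [182, 182, 172, 229, 230, 230, 230, 228, 205, 41, 24, 19, 21, 21, 19, 67, 108, 108, 105, 138, 84, 84, 81, 82, 81, 81, 81, 82, 79, 80]
```

```bash
python3 -c "
from h import *
go(561.2,170.2,107,93.8)"
```

```text
go (561.2, 170.2, 107) -> [-0.0047  0.102   0.1367] twist -0.0007 cur yaw 93.71
```

```bash
python3 -m handwheel '[-1,-0.005,0.102,0,-0.001,-1,-0.005,0.102,0,-0.001,-1,-0.005,0.102,0.07,-0.001,-1,-0.005,0.102,0.137,-0.001,-1,-0.005,0.102,0.137,-0.001,-1,-0.005,0.102,0.137,-0.001]'
python3 - <<'E'
from h import *
S=get_image("side")
s=sensors.state(); print(s["tool_pos"],s["gripper_width"],s["ft_force"])
cv2.imwrite('pics/p9.png',cv2.resize(S[250:340,270:370],None,fx=6.5,fy=6.5,interpolation=cv2.INTER_CUBIC))
E
```

```text
clock: 16.73
tool_pos: [562.0, 170.9, 108.0]
orientation: [-0.034, 0.999, -0.0, 0.001]
ft_force: [0.0, -0.1, 0.1]
gripper_width: 12.2
[562.33963956 171.11717682 108.453099  ] 11.839719069173858 [-0.20531771  0.62742747 -0.54664222]
```

View pics/p9.png

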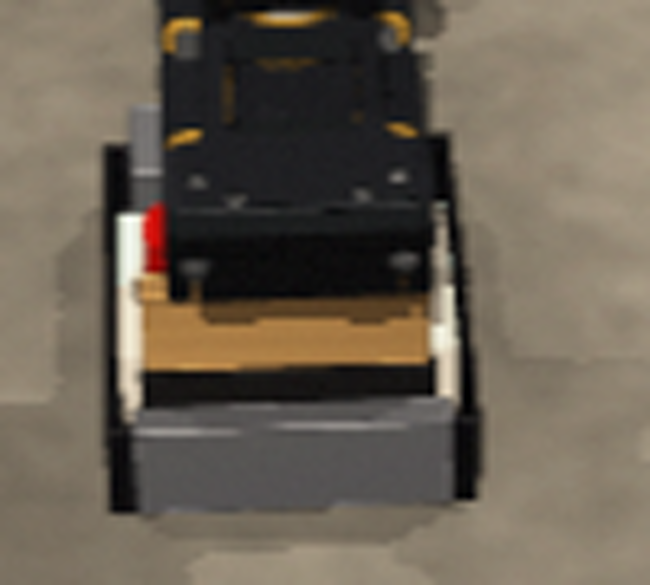

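```bash
python3 - <<'E'
from h import *
np.set_printoptions(precision=1,suppress=True)
f=lambda x,y:(269.5+(x+.5)/6.5,249.5+(y+.5)/6.5)
print(plane("side",[f(150,369),f(288,364),f(425,360)],54.2)); print(plane("side",[f(150,408),f(288,403),f(425,398)],41))
S=get_image("side");g=cv2.cvtColor(S,cv2.COLOR_BGR2GRAY)
for c in (300,307,314,322,330): print(c,[int(v) for v in g[302:318,c]])
go(562,170.2,75,93.8)
E
```

```text
[[605.6 177.7  54.2]
 [562.6 174.7  54.2]
 [519.8 172.3  54.2]]
[[605.8 181.7  41. ]
 [562.6 178.8  41. ]
 [519.7 175.9  41. ]]
300 [131, 133, 137, 135, 136, 23, 21, 21, 23, 20, 59, 84, 86, 87, 139, 86]
307 [129, 131, 137, 133, 88, 32, 23, 23, 22, 19, 89, 84, 86, 85, 93, 85]
314 [127, 131, 133, 128, 50, 28, 21, 20, 20, 18, 83, 86, 86, 126, 83, 84]
322 [127, 129, 130, 123, 25, 20, 20, 22, 20, 36, 82, 83, 85, 141, 87, 87]
330 [126, 128, 126, 134, 35, 20, 21, 22, 21, 63, 81, 102, 102, 124, 86, 86]
go (562, 170.2, 75) -> [ 0.  -0.   0.1] twist 0.001 cur yaw 93.92
```

```bash
python3 -m handwheel '[-1,0,0.004,0,0,-1,0,0.004,0.03,0,-1,0,0.004,0.05,0,-1,0,0.004,0.06,0,-1,0,0.004,0.06,0]'
python3 - <<'E'
from h import *
for i in range(2): get_image("side"); s=sensors.state(); print(s["ft_force"],s["tool_pos"])
E
```

```text
clock: 17.45
tool_pos: [564.9, 173.5, 87.8]
orientation: [-0.035, 0.999, 0.0, 0.004]
ft_force: [-3.6, -1.8, 23.4]
gripper_width: 11.7
[-4.22990783 -1.39041321 23.5495232 ] [564.89358536 173.56350561  87.80098828]
[-3.29147973 -1.4187668  23.81327826] [564.87532798 173.54045555  87.79296774]
```

Contact at 23 N, so something is catching. Take a picture, lift clear, and view both together.

```bash
python3 -c "
from h import *
s=sensors.state(); print(s['ft_torque']); cv2.imwrite('pics/c1.png',get_image('side')[255:335,270:370])"
python3 -m handwheel '[-1,0,0,-0.03,0,-1,0,0,-0.06,0,-1,0,0,-0.06,0,-1,0,0,-0.06,0]'
python3 - <<'E'
from h import *
S=get_image("side"); s=sensors.state(); print(s["ft_force"],s["tool_pos"],s["gripper_width"])
a=cv2.imread("pics/c1.png"); v=np.hstack([cv2.resize(x,(400,320),interpolation=2) for x in (a,S[255:335,270:370])])
cv2.imwrite("pics/p10.png",v)
g=cv2.cvtColor(S,cv2.COLOR_BGR2GRAY)
for c in (300,307,314,322,330): print(c,[int(v) for v in g[302:318,c]])
for c in (30,37,44,52,60): print(c+270,[int(v) for v in cv2.cvtColor(a,6)[45:63,c]])
E
```

```text
[-0.24959722  0.54334258 -0.02454671]
clock: 18.1
tool_pos: [560.7, 173.1, 106.3]
orientation: [-0.034, 0.999, -0.0, -0.001]
ft_force: [-0.2, -0.1, 0.3]
gripper_width: 12.0
[-0.37130501  0.33168795 -0.25833702] [560.57737307 173.04431464 106.11885292] 12.119576534181423
300 [134, 137, 138, 138, 25, 27, 23, 22, 22, 19, 60, 83, 86, 92, 140, 88]
307 [131, 136, 134, 91, 22, 32, 23, 24, 23, 20, 91, 86, 86, 84, 92, 85]
314 [132, 135, 129, 47, 27, 29, 22, 19, 18, 21, 82, 85, 86, 121, 83, 85]
322 [133, 131, 123, 25, 27, 19, 22, 21, 22, 36, 82, 84, 86, 142, 87, 84]
330 [129, 129, 125, 28, 28, 20, 20, 21, 21, 62, 82, 85, 89, 122, 87, 85]
300 [51, 27, 15, 13, 13, 55, 112, 109, 130, 136, 137, 133, 83, 85, 86, 84, 140, 88]
307 [13, 13, 14, 14, 12, 71, 74, 131, 130, 135, 137, 127, 70, 84, 89, 92, 92, 88]
314 [15, 13, 12, 11, 19, 71, 72, 129, 129, 135, 136, 138, 85, 85, 87, 135, 84, 85]
322 [13, 14, 13, 14, 33, 71, 72, 71, 128, 130, 129, 100, 84, 86, 86, 143, 89, 85]
330 [41, 20, 18, 26, 46, 71, 70, 126, 127, 130, 126, 71, 83, 94, 102, 124, 86, 84]
```

View pics/p10.png

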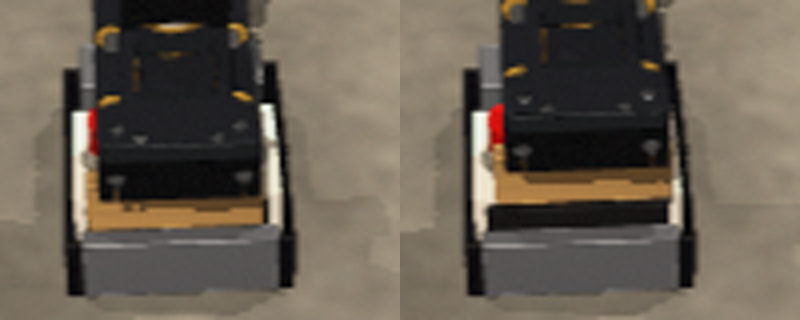

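```bash
python3 - <<'E'
from h import *
np.set_printoptions(precision=1,suppress=True)
o,d=rays("side",[(314,305.9),(314,304.85)])
for k,y in ((0,175.3),(1,177.2),(0,174.7),(1,176.6),(1,175.5)):
    t=(y-o[1])/d[k,1]; print(k,y,(o+d[k]*t))
s=sensors.state(); print(s["tool_pos"]); get_image("side"); s=sensors.state(); print(s["tool_pos"],s["orientation"],s["ft_torque"])
S=get_image("side"); T=get_image("top")
v=np.hstack([cv2.resize(S[255:335,270:370],(400,320),interpolation=2),cv2.resize(T[195:275,205:305],(400,320),interpolation=2)])
cv2.imwrite("pics/p11.png",v)
E
```

```text
0 175.3 [562.3 175.3  53.8]
1 177.2 [562.2 177.2  58.8]
0 174.7 [562.4 174.7  53.2]
1 176.6 [562.2 176.6  58.2]
1 175.5 [562.3 175.5  57.1]
[560.6 173.  106.1]
[560.5 173.  106.1] [-0.  1. -0. -0.] [ 0.  0. -0.]
```

The picture limit is reached, so I'll continue with numbers. The edge rows put the divider's foot at z≈58 with the TCP at 106, so it slipped up about 6 mm. That puts the contact at z≈40, on the stop's rim. Shift about 1.2 mm away from the stop and retry gently.

```bash
python3 -m handwheel '[-1,-0.003,-0.0035,0,0,-1,-0.003,-0.0035,0.03,0,-1,-0.003,-0.0035,0.044,0,-1,-0.003,-0.0035,0.05,0,-1,-0.003,-0.0035,0.05,0,-1,-0.003,-0.0035,0.05,0]'
python3 - <<'E'
from h import *
S=get_image("side"); s=sensors.state(); print(s["ft_force"],s["tool_pos"],s["ft_torque"])
g=cv2.cvtColor(S,cv2.COLOR_BGR2GRAY)
for c in (300,314,330): print(c,[int(v) for v in g[302:318,c]])
E
```

```text
clock: 19.05
tool_pos: [561.7, 171.6, 87.7]
orientation: [-0.034, 0.999, -0.0, -0.001]
ft_force: [-6.7, -1.7, 9.9]
gripper_width: 12.0
[-6.29066456 -1.72126545 10.42615236] [561.70722391 171.63845434  87.73812801] [-0.22753247  1.21707969  0.04923503]
300 [26, 54, 64, 132, 135, 131, 133, 139, 138, 142, 61, 86, 92, 94, 139, 87]
314 [9, 10, 55, 73, 73, 128, 133, 136, 128, 36, 84, 86, 99, 144, 84, 86]
330 [13, 23, 69, 69, 69, 127, 130, 127, 87, 65, 83, 94, 102, 125, 87, 85]
```

```bash
python3 -m handwheel '[-1,0.002,0,-0.02,0,-1,0.004,-0.005,-0.02,0,-1,0.004,-0.005,-0.01,0,-1,0.004,-0.005,0,0,-1,0.004,-0.005,0.01,0,-1,0.004,-0.005,0.01,0]'
python3 - <<'E'
from h import *
S=get_image("side"); s=sensors.state(); print(s["ft_force"],s["tool_pos"],s["ft_torque"])
g=cv2.cvtColor(S,cv2.COLOR_BGR2GRAY)
for c in (300,314,330): print(c,[int(v) for v in g[302:318,c]])
E
```

```text
clock: 19.85
tool_pos: [560.5, 169.6, 82.1]
orientation: [-0.034, 0.999, -0.0, -0.001]
ft_force: [0.5, -1.2, -0.3]
gripper_width: 11.9
[ 0.59095289 -0.35235857 -0.30485415] [560.72308161 169.64487153  82.4838739 ] [-0.00522719  0.02394811  0.03110534]
300 [32, 31, 43, 43, 114, 136, 133, 133, 138, 138, 77, 95, 98, 93, 140, 89]
314 [12, 16, 12, 25, 73, 75, 72, 130, 134, 102, 83, 90, 99, 135, 83, 87]
330 [12, 12, 11, 70, 72, 70, 124, 132, 130, 94, 84, 104, 102, 124, 86, 86]
```

It has passed the rim with no force. Continue down to TCP 60.

```bash
python3 -m handwheel '[-1,0,0,0.015,0,-1,0,0,0.03,0,-1,0,0,0.045,0,-1,0,0,0.055,0,-1,0,0,0.055,0]'
python3 - <<'E'
from h import *
S=get_image("side"); s=sensors.state(); print(s["ft_force"],s["tool_pos"],s["ft_torque"])
E
```

```text
clock: 20.52
tool_pos: [560.6, 169.6, 60.4]
orientation: [-0.034, 0.999, -0.0, -0.001]
ft_force: [-0.5, -0.1, 0.2]
gripper_width: 11.9
[-0.02455597 -0.72788668 -1.01556402] [560.89617322 169.67769282  60.75002978] [0.0379469  0.00767089 0.02067401]
```

```bash
python3 -m handwheel '[-0.3,0,0,0,0,-0.3,0,0,0,0,-0.3,0,0,0,0,-0.3,0,0,-0.1,0,-0.3,0,0,-0.25,0,-0.3,0,-0.15,-0.3,0,-0.3,0,-0.15,-0.3,0,-0.3,0,-0.15,-0.3,0]'
python3 - <<'E'
from h import *
np.set_printoptions(precision=1,suppress=True)
S=get_image("side"); s=sensors.state(); print(s["ft_force"],s["tool_pos"],s["gripper_width"])
c,m=blobs(S,(10,80,60),(30,190,255),(280,260,350,330)); 
for k in c[:3]: print(cv2.boundingRect(k),cv2.contourArea(k))
print("expected tab top z=71: y at", [plane("side",[(314,r)],71)[0] for r in (290,295,300)])
for r in range(284,316): print(r,[int(x) for x in cv2.cvtColor(S,cv2.COLOR_BGR2HSV)[r,[300,309,312,315,318,328]].reshape(-1)])
E
```

```text
clock: 21.58
tool_pos: [564.8, 109.8, 180.5]
orientation: [-0.034, 0.999, 0.0, -0.0]
ft_force: [-0.3, -0.8, -0.4]
gripper_width: 30.7
[ 0.2  0.8 -0.1] [564.4 110.3 180. ] 30.547922962816997
(293, 296, 45, 17) 275.0
expected tab top z=71: y at [array([563. , 146.8,  71. ]), array([562.5, 161.3,  71. ]), array([562.1, 175.6,  71. ])]
284 [1, 240, 233, 36, 21, 226, 12, 250, 209, 12, 251, 210, 29, 24, 210, 1, 240, 233]
285 [1, 242, 233, 36, 21, 226, 12, 254, 209, 12, 249, 209, 30, 23, 209, 1, 242, 233]
286 [1, 242, 234, 38, 21, 226, 12, 249, 209, 12, 251, 210, 30, 23, 210, 1, 241, 233]
287 [1, 244, 233, 36, 23, 226, 12, 254, 208, 12, 253, 208, 28, 23, 211, 1, 240, 233]
288 [1, 242, 231, 35, 21, 227, 12, 254, 208, 12, 255, 207, 42, 11, 237, 1, 243, 185]
289 [1, 238, 179, 35, 21, 226, 12, 251, 208, 12, 250, 208, 44, 12, 238, 1, 240, 186]
290 [1, 242, 179, 36, 23, 226, 12, 249, 208, 12, 249, 209, 42, 11, 237, 1, 241, 186]
291 [1, 239, 178, 21, 37, 232, 12, 248, 207, 11, 246, 209, 27, 24, 232, 0, 239, 187]
292 [1, 241, 177, 21, 38, 232, 12, 250, 207, 12, 250, 209, 23, 33, 227, 1, 240, 184]
2
[... 1253 characters left out ...]
, 151, 17, 153, 157, 12, 88, 29]
308 [0, 33, 23, 16, 155, 140, 16, 152, 153, 17, 154, 149, 16, 152, 158, 18, 146, 197]
309 [19, 139, 211, 17, 153, 147, 16, 154, 152, 16, 156, 147, 16, 148, 158, 17, 151, 186]
310 [17, 149, 197, 16, 154, 144, 17, 153, 148, 16, 154, 149, 16, 154, 156, 17, 152, 171]
311 [16, 151, 188, 16, 150, 146, 16, 150, 129, 16, 146, 110, 15, 139, 99, 16, 71, 119]
312 [14, 57, 107, 9, 17, 108, 9, 17, 106, 174, 16, 82, 10, 17, 89, 9, 16, 110]
313 [9, 16, 112, 15, 11, 91, 15, 11, 94, 20, 8, 93, 15, 14, 111, 15, 9, 110]
314 [12, 11, 113, 8, 9, 112, 6, 11, 111, 10, 14, 113, 6, 11, 113, 10, 14, 110]
315 [15, 14, 109, 6, 11, 116, 10, 13, 120, 15, 14, 144, 10, 16, 148, 10, 12, 126]
```

The side rows put the tab top on its z=71 plane at y≈165–177, and the blade top matches z=37. So the divider is down on the floor, inside the gap. Now the handle.

```bash
python3 - <<'E'
from h import *
np.set_printoptions(precision=1,suppress=True)
S=get_image("side"); s=sensors.state(); print(s["tool_pos"])
k=blobs(S,(9,225,100),(16,255,255),(300,255,330,310),8)[0]
H=cv2.cvtColor(S,cv2.COLOR_BGR2HSV)
for c in k[:1]: x,y,w,h=cv2.boundingRect(c); print((x,y,w,h)); print("base front",plane("side",[(x+w/2-.5,y+h-.5)],37))
go(564.5,123.5,115,93.8)
E
```

```text
[564.2 110.6 179.7]
(310, 276, 7, 19)
base front [[566.1 125.2  37. ]]
go (564.5, 123.5, 115) -> [-0.   0.   0.2] twist 0.0014 cur yaw 93.97
```

```bash
python3 -m handwheel '[-0.17,0,0.026,0.05,0,-0.17,0,0.026,0.15,0,-0.17,0,0.026,0.2,0,-0.17,0,0.026,0.24,0,-0.17,0,0.026,0.27,0,-0.17,0,0.026,0.27,0,-0.17,0,0.026,0.27,0]'
```

```text
clock: 22.55
tool_pos: [565.2, 120.2, 73.9]
orientation: [-0.034, 0.999, 0.0, 0.001]
ft_force: [-0.1, -0.5, -1.1]
gripper_width: 36.0
```

```bash
python3 -m handwheel '[-1,0,0,0,0,-1,0,0,0,0,-1,0,0,0,0]' 10
python3 - <<'E'
from h import *
for i in range(3): get_image("side"); s=sensors.state(); print(s["ft_force"],s["tool_pos"],s["gripper_width"])
E
```

```text
clock: 22.92
tool_pos: [564.8, 119.9, 73.4]
orientation: [-0.034, 0.999, -0.0, 0.0]
ft_force: [0.3, -1.1, 2.8]
gripper_width: 16.0
[-1.07752726 -1.71190046  1.96823892] [564.74657548 119.92103795  73.45397551] 15.79669783992654
[ 0.32872217 -1.26158817  2.69836482] [564.79857163 119.92383698  73.50638588] 15.759540750008519
[-0.9013356  -2.113317    3.04550552] [564.78463164 119.9356499   73.4695113 ] 16.08665359353595
```

```bash
python3 -m handwheel '[-1,0,0.002,0,0,-1,0,0.004,0,0,-1,0,0.006,0,0,-1,0,0.006,0,0]' 30
python3 - <<'E'
from h import *
for i in range(4): get_image("side"); s=sensors.state(); print(s["ft_force"],s["tool_pos"])
E
python3 -m handwheel '[-1,0,0.002,0,0,-1,0,0.004,0,0,-1,0,0.004,0,0]' 30
python3 - <<'E'
from h import *
for i in range(4): get_image("side"); s=sensors.state(); print(s["ft_force"],s["tool_pos"])
E
```

```text
clock: 23.58
tool_pos: [564.6, 122.6, 73.4]
orientation: [-0.034, 0.999, -0.0, 0.0]
ft_force: [-1.5, -1.8, 5.3]
gripper_width: 15.8
[ 0.2336617  -2.32634119  6.14359453] [564.5763917  122.62015105  73.43533316]
[-0.72306315 -2.16586396  4.25648938] [564.58100699 122.62711905  73.44810257]
[-0.83363759 -2.76840834  4.68701735] [564.56808337 122.58659663  73.43510341]
[-0.7644982  -2.58976388  5.75650389] [564.57495231 122.62503468  73.42248825]
clock: 24.15
tool_pos: [564.5, 124.1, 73.4]
orientation: [-0.034, 0.999, -0.0, 0.0]
ft_force: [-1.6, -2.3, 5.2]
gripper_width: 15.4
[-0.50506942 -1.77422978  5.05371274] [564.48641373 124.12150383  73.45975707]
[-1.75079358 -2.16279359  5.36915758] [564.51351902 124.12309309  73.47103731]
[-1.15494848 -2.67786568  5.50133772] [564.47826713 124.13959446  73.44363506]
[-2.26955762 -2.01456814  5.20706589] [564.47841265 124.13673795  73.43532592]
```

```bash
cat > f.py <<'E'
from h import *
a=[]
for i in range(4): get_image("side"); s=sensors.state(); a.append(np.r_[s["ft_force"],s["tool_pos"]])
print(np.round(np.mean(a,0),2))
E
for i in 1; do python3 -m handwheel '[-1,0,0.0025,0,0,-1,0,0.0025,0,0,-1,0,0.0025,0,0]' | head -1; python3 f.py; done
python3 -m handwheel '[-1,0,0.0025,0,0,-1,0,0.0025,0,0,-1,0,0.0025,0,0]' | head -1; python3 f.py
python3 -m handwheel '[-1,0,0.0025,0,0,-1,0,0.0025,0,0,-1,0,0.0025,0,0]' | head -1; python3 f.py
```

```text
clock: 24.72
[ -0.8   -2.86   5.25 564.41 125.13  73.44]
clock: 25.3
[ -0.87  -2.97   5.65 564.35 125.95  73.44]
clock: 25.88
[ -0.99  -4.18   5.38 564.31 126.62  73.45]
```

```bash
python3 -m handwheel '[-1,0,0.0025,0,0,-1,0,0.0025,0,0,-1,0,0.0025,0,0]' | head -1; python3 f.py
python3 -m handwheel '[-1,0,0.0025,0,0,-1,0,0.0025,0,0,-1,0,0.0025,0,0]' | head -1; python3 f.py
```

```text
clock: 26.45
[ -0.93  -5.76   5.5  564.27 127.29  73.45]
clock: 27.02
[ -0.57  -6.75   5.84 564.21 127.95  73.44]
```

```bash
python3 -m handwheel '[-1,0,0.0033,0,0,-1,0,0.0033,0,0,-1,0,0.0033,0,0,-1,0,0.0033,0,0]' | head -1; python3 f.py
python3 - <<'E'
from h import *
S=get_image("side"); H=cv2.cvtColor(S,cv2.COLOR_BGR2HSV)
m=cv2.inRange(H,np.array((10,90,60)),np.array((30,190,255)))
for c in range(292,338,3):
    r=[i for i in range(288,318) if m[i,c]]; print(c,(r[0],r[-1]) if r else None,end=" ")
print()
for c in (302,314,328): print(c,[tuple(int(v) for v in H[r,c]) for r in range(297,316)])
E
```

```text
clock: 27.72
[ -0.85  -8.67   5.82 564.15 128.88  73.44]
292 None 295 (310, 312) 298 (310, 312) 301 (310, 311) 304 (309, 311) 307 (309, 311) 310 (294, 311) 313 (297, 311) 316 (297, 311) 319 (297, 311) 322 (297, 311) 325 (309, 311) 328 (309, 310) 331 (308, 310) 334 (308, 310) 337 (309, 310) 
302 [(1, 243, 167), (9, 99, 188), (18, 58, 188), (19, 57, 185), (18, 57, 185), (18, 52, 192), (19, 43, 222), (23, 35, 235), (22, 35, 236), (22, 35, 236), (21, 33, 236), (19, 42, 226), (17, 99, 124), (17, 150, 178), (16, 155, 173), (14, 56, 95), (13, 18, 98), (6, 13, 100), (8, 11, 95)]
314 [(14, 185, 167), (17, 151, 159), (17, 152, 159), (17, 151, 176), (17, 152, 181), (16, 151, 165), (16, 150, 165), (16, 152, 163), (16, 151, 164), (17, 152, 161), (16, 149, 163), (17, 153, 162), (16, 154, 159), (16, 152, 159), (16, 149, 120), (10, 18, 86), (20, 9, 85), (15, 10, 98), (9, 12, 149)]
328 [(1, 244, 202), (18, 57, 210), (19, 56, 209), (18, 56, 209), (18, 54, 207), (26, 24, 236), (27, 23, 236), (27, 23, 236), (27, 23, 236), (27, 22, 237), (20, 38, 226), (17, 89, 158), (17, 151, 179), (17, 147, 173), (18, 64, 116), (10, 15, 104), (12, 12, 105), (0, 10, 100), (9, 14, 127)]
```

```bash
python3 -m handwheel '[-1,0,0,0,0,-1,0,0,0,0,-1,0,0,0,0,-1,0,0,0,0]'; python3 -c "
from cell import ctrl; print(ctrl.job_done())"
```

```text
clock: 28.48
tool_pos: [564.1, 128.9, 73.4]
orientation: [-0.034, 0.999, -0.001, 0.0]
ft_force: [-0.7, -8.4, 5.8]
gripper_width: 15.8
the job is handed in; nothing more can be done
None
```

I handed the job in at 28.5 s with the arm still holding the orange handle and pushing toward the thin stop. Both red-capped pots are in the wells, and the divider is in the gap beside the thin stop.

**Last checks:**
- **Push:** it held steady at about 8.5 N, of which about 2.4 N is sliding friction. At 2 N per mm that means the cushion is squeezed about 3 mm of its 6.
- **Divider:** in the side image, the rows across the blade show no gap to the stop. Its tab top is at the height expected for a blade resting on the tier floor.
- **Pots:** both caps still show in their wells in the side image.

**What went wrong or stays uncertain:**
- **Divider insertion:** it caught on a rim twice, most likely the stop's. The first catch pressed with about 23 N and pushed the divider up about 6 mm in the grip. I moved it away from the stop, lowered it without contact, and released it about 10 mm above the floor, so it dropped the rest of the way.
- **Caddy shift:** the first pot touched its well wall with about 3 N, so the caddy may have moved a millimetre or two before the divider went in. I did not confirm this.
- **Camera disagreement:** the two cameras disagreed by about 2–4 mm.
- **Picture limit:** I used all 12 pictures, so every check from the second insertion attempt on is from pixel numbers and force readings, not a viewed image.

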